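Stack a flute mouthpiece blank in the glue-up jig

TASK

Dry-stack the mouthpiece blank squarely in the blue glue-up jig: walnut body at the bottom with its brass foot down, the yellow spacer flat on it, then the black disc flat on top, all fully home. The body is lying on its side: first stand it upright on its brass foot on the open bench, let go of it, then take it again from above to load it. Lower each part into the jig rather than dropping it, and leave everything else on the bench where it is.

Things in the scene. Friction and masses are not known exactly. Their poses are not given: they have to be found in the camera images.
- jig: glue-up jig fixed to the bench: aluminium base plate 150 (x) x 90 (y) x 10 mm with two blue channel-shaped cheeks facing each other across x, round a central pocket 46.6 mm square. Cheeks 10 mm thick, up to 86 mm above the bench, then flaring out 4 mm up to 93 mm. Origin: centre of the plate's underside, z up
- jig_floor (a point): centre of the pocket's floor (top of the base plate, 10 mm above the bench); axes as the jig. The pocket's x ends are walls; its +y and -y sides are open over the middle 32.6 mm from the floor up (lips cover 7 mm at each corner), so fingers that close along y can go down there
- blank_body: body of the blank: dark walnut block, 44 x 44 mm square, 58 mm long, with a 5 mm brass plate as its foot (included in the 58). Origin: centre of the brass foot's outer face; z runs from the foot along its length to the other end. Starts lying on a side on the bench, z level, roughly towards the robot's left
- blank_body_top (a point): centre of the body's end face that is not brass (58 mm along z)
- spacer: yellow flat square spacer, 44 x 44 x 10 mm, a small dark dot on its upper face; origin: centre of its underside, z up; either face may lie up in the stack
- spacer_center (a point): centre of the spacer
- disc: black round disc, 44 mm diameter, 12 mm thick; origin: centre of its underside, z up; either face may lie up in the stack
- disc_center (a point): centre of the disc
- offcut: pale wood offcut, 60 x 30 x 20 mm, to be left alone; origin: centre of its underside
- glue: white closed glue bottle with orange cap, 42 mm diameter, 95 mm tall, to be left alone; origin: centre of its underside
- tea_glass: amber tea glass, 54 mm across, 65 mm tall, to be left alone; origin: centre of its underside
- tin: round tea tin with a terracotta band, 76 mm diameter, 75 mm tall, to be left alone; origin: centre of its underside
- ferrule: brass ring for a flute end, 28 mm diameter, 14 mm tall, to be left alone; origin: centre of its underside
- driver: screwdriver lying on the bench, to be left alone; its length is the x axis
Not all that is in view belongs to the job. Several things have the shape of the spacer; the one meant has the colours described above.

How it is judged (in metres and radians):
On the way, in this order (a step that is already met when the one before it is completed fails the run):
1. the body stands upright on its brass foot on the open bench, clear of the jig, let go of (angle between blank_body's own z axis and vertical below 0.1 rad and height (world z) of blank_body below 0.005 m and horizontal distance between blank_body and jig_floor above 0.07 m and contact force between the fingers and blank_body below 0.1 N and linear speed of blank_body below 0.03 m/s), for 0.2 s.
2. the body is fully home in the jig, brass foot down, let go of (horizontal distance between blank_body and jig_floor below 0.003 m and z of blank_body in the frame of jig_floor between -0.003 and 0.003 m and angle between blank_body's own z axis and vertical below 0.06 rad and contact force between the fingers and blank_body below 0.1 N and linear speed of blank_body below 0.03 m/s), for 0.2 s.
3. the spacer lies flat on the body in the jig, let go of (horizontal distance between each of blank_body, spacer_center and jig_floor below 0.003 m and z of blank_body in the frame of jig_floor between -0.003 and 0.003 m and angle between blank_body's own z axis and vertical below 0.06 rad and z of spacer_center in the frame of jig_floor between 0.06 and 0.066 m and angle between the z axis of spacer and the z axis of jig, either way round below 0.06 rad and contact force between the fingers and spacer below 0.1 N and linear speed of spacer below 0.03 m/s), for 0.2 s.
4. the disc lies flat on the spacer in the jig, let go of (horizontal distance between each of blank_body, spacer_center, disc_center and jig_floor below 0.003 m and z of blank_body in the frame of jig_floor between -0.003 and 0.003 m and angle between blank_body's own z axis and vertical below 0.06 rad and z of spacer_center in the frame of jig_floor between 0.06 and 0.066 m and angle between the z axis of each of spacer, disc and the z axis of jig, either way round below 0.06 rad and z of disc_center in the frame of jig_floor between 0.071 and 0.077 m and contact force between the fingers and disc below 0.1 N and linear speed of disc below 0.03 m/s), for 0.2 s.
At the end, for the whole second after the job is handed in: In the jig's pocket, each centred within 3 mm of the pocket's axis, at its stacked height within 3 mm and level within 0.06 rad: the body standing on the floor with its brass foot down, the spacer on it, the disc on top; all at rest (horizontal distance between each of blank_body, spacer_center, disc_center and jig_floor below 0.003 m and z of blank_body in the frame of jig_floor between -0.003 and 0.003 m and angle between blank_body's own z axis and vertical below 0.06 rad and z of spacer_center in the frame of jig_floor between 0.06 and 0.066 m and angle between the z axis of each of spacer, disc and the z axis of jig, either way round below 0.06 rad and z of disc_center in the frame of jig_floor between 0.071 and 0.077 m and linear speed of each of blank_body, spacer, disc below 0.02 m/s); the robot touches nothing.
It fails at once if a part is dropped into the jig (falls or is driven faster than 0.5 m/s inside the pocket) ((horizontal distance between blank_body and jig_floor below 0.012 m and z of blank_body in the frame of jig_floor between -0.002 and 0.08 m and linear speed of blank_body above 0.5 m/s) or (horizontal distance between spacer_center and jig_floor below 0.012 m and z of spacer_center in the frame of jig_floor between 0.061 and 0.08 m and linear speed of spacer above 0.5 m/s) or (horizontal distance between disc_center and jig_floor below 0.012 m and z of disc_center in the frame of jig_floor between 0.072 and 0.08 m and linear speed of disc above 0.5 m/s)).
It fails at once if one of the other things on the bench is shifted by more than 40 mm or knocked over (distance of any of offcut, glue, tea_glass, tin, ferrule, driver from where it was at the start of the episode above 0.04 m or angle between any of glue, tea_glass, tin's own z axis and vertical above 0.6 rad).
It also fails if it takes over 72 s, if anything falls off the work surface, if the arm or the gripper's body presses on something with over 40 N, if the wrist force passes 120 N, or if a joint passes its speed limit or range.

ROBOT

A 6-joint arm with a two-finger parallel gripper is mounted at the origin on the work surface. World frame = base frame: x ahead of the robot, y to its left, z up, the work surface at z = 0. Lengths are in mm, angles in rad, forces in N, time in s.
With the tool pointing down it reaches from about 275 to 825 mm from the base axis. Payload 4.9 kg.
Tool frame: the origin (TCP) lies at the very end of the fingers, on their centre line; the grasp point (between the pads) lies 19 mm behind it; z points along the fingers, y is the line along which they close (so a half turn about z gives the same grasp; the last joint's range is limited). The gripper opens to 85 mm and grips with 20 to 120 N. Pads are 22 mm wide; open, the fingers measure 114 mm over their backs; the gripper's body (76 mm by 85 mm) begins 54 mm behind the grasp point. The pads swing forward as they close: fully open they stand 13 mm farther back than shut.
Start: joints at [1.15, 0.326, -0.193, 1.052, 0, 1.437], TCP at [155.58, 527.554, 231.281] pointing down, gripper open.
Joint ranges: [-2.65, 2.65], [-0.97, 1.79], [-1.3, 1.35], [-1.93, 2.1], [-1.47, 1.37], [-3.14, 3.14]. Speed limits (rad/s): [2.57, 2.57, 3.14, 3.14, 3.14, 3.14].

INTERFACE

Orientations are given as [roll, pitch, yaw] about the fixed x, y, z axes, in that order (R = Rz(yaw) Ry(pitch) Rx(roll)).
In Python, from bench import bot, solve_ik, imaging gives the robot as it stands. Calls block until the motion is done:
- bot.move_ptp(position, orientation): joint-space move of the TCP to a pose.
- bot.movel(position, rot=None, max_speed=150, threshold=None): straight line of the TCP; rot=None keeps the orientation; max_speed is the mean speed in mm/s. With threshold (N) it stops when the force on the tool has changed by that much, and returns True; else False.
- bot.move_j(angles): joint-space move.
- bot.grip(opening, effort=None): opening from 0.0 (shut) to 1.0 (fully open); effort is the grip in N (None keeps the last); returns when the fingers have stopped.
- bot.dwell(seconds).
- solve_ik(position, orientation): joint angles nearest the present ones, or None.
- bot.get_state(): the state.
- imaging.capture(name): name is "scene" or "top"; returns the picture (480x640x3 uint8, blue, green, red); there is no depth.
- imaging.camera_model(name): a dict with "K" (3x3 intrinsics, pixels), "position" and "rotation" of the camera in the world. Camera axes: x right, y up, looking along -z (the intrinsics and any distortion apply to the point x, -y, -z); pixel columns grow to the right and rows downward; lengths in mm; the calibration is good to about 2 mm. A picture is of the moment at which its call begins. camera_model takes no time and is no camera call.
A pose or a line that the arm cannot do raises bot.IKError and nothing moves.
- bot.sign_off(): hands the job in; it is judged then, once.
The state is a dict: "t": time; "qpos": joint angles; "joint_velocities": joint speeds; "effort": joint torques, N m; "tcp_pos": TCP position; "orientation": TCP orientation; "contact_force": force on the tool from outside, world axes, zero at the start; "wrist_torque": the same for the moment, N m; "opening": opening from 0.0 (shut) to 1.0 (fully open); "gripper_force": force on a finger pad.
Only numpy, scipy, OpenCV 4.12 (cv2) and the standard library are available. Lean on these libraries where they do the work, as an engineer would, in place of code of your own. Each camera call takes 0.05 s, during which the arm holds its last target. There are 200 camera calls.

## Working session

There is one attempt and no reset: what is moved stays moved. The work goes in short steps, each a Python script; the robot and the scene stay as the last script left them, time stands still between calls to the robot, and variables do not carry over. Pictures are saved under pics/ and viewed, at most 10 in all, crops included, and the job is handed in when it is done.

```bash
ls; mkdir -p pics
python3 - <<'E'
from bench import bot, solve_ik, imaging
import cv2
for n in("scene","top"):
    cv2.imwrite(f"pics/{n}0.png",imaging.capture(n)); m=imaging.camera_model(n); print(n,m)
print(bot.get_state())
E
```

```text
pics
scene {'K': array([[550.02614979,   0.        , 320.39038174],
       [  0.        , 550.02614979, 238.21830884],
       [  0.        ,   0.        ,   1.        ]]), 'position': array([1382.40799987, -319.22642342,  858.99834824]), 'rotation': array([0.81093401, 0.00315255, 1.24301186])}
top {'K': array([[457.83342368,   0.        , 316.83171053],
       [  0.        , 457.83342368, 239.46569382],
       [  0.        ,   0.        ,   1.        ]]), 'position': array([511.38440485, -43.54577234, 937.69457042]), 'rotation': array([ 0.10901995, -0.01293025, -1.54656916])}
{'t': 0.1, 'qpos': array([ 1.14976931e+00,  3.26879573e-01, -1.93469277e-01,  1.05200124e+00,
        2.90957700e-05,  1.43658958e+00]), 'joint_velocities': array([ 2.17113844e-05, -9.63180330e-04,  3.42203856e-04, -9.28446697e-05,
        1.80108906e-04, -5.64304061e-04]), 'effort': array([ 1.15046631e-03, -4.44238114e+01,  2.63037515e+01,  7.86885474e-03,
       -9.41198573e-05,  3.71209580e-06]), 'tcp_pos': array([155.36965612, 527.06401901, 230.5803402 ]), 'orientation': array([-3.14005676e+00, -2.36733880e-04,  2.85477218e+00]), 'contact_force': array([-0.27963932, -1.09110743,  0.25448754]), 'wrist_torque': array([-0.01087947,  0.04123262,  0.05600787]), 'gripper_force': 0.0, 'opening': 1.0000441908309388}
```

View pics/top0.png

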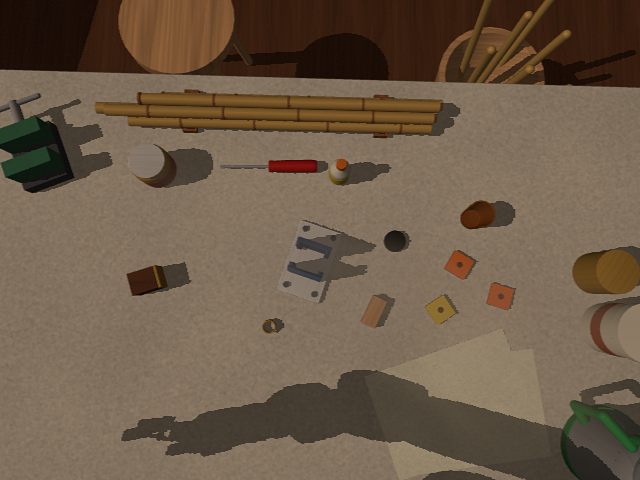

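View pics/scene0.png

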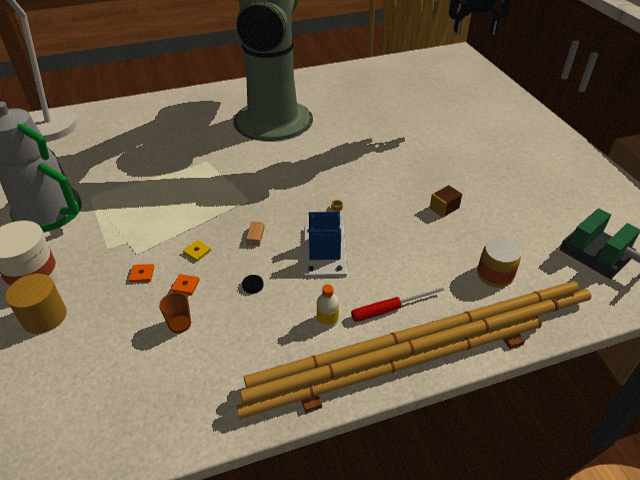

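The top view shows the body at about (146,280), brass end to the right (−y). The jig is at (310,261), turned by roughly 20°. The yellow spacer is at (441,309) and the disc at (395,241); the two orange squares are decoys. I'll enlarge the parts that matter.

```bash
cat > h.py <<'E'
from bench import bot, solve_ik, imaging
import cv2, numpy as np
from scipy.spatial.transform import Rotation as R
def cam(n):
    m=imaging.camera_model(n); return m["K"],np.array(m["position"]),R.from_euler("xyz",m["rotation"]).as_matrix()
def px2w(n,uv,z):
    K,p,Rm=cam(n); uv=np.atleast_2d(np.asarray(uv,float))
    d=np.c_[(uv[:,0]-K[0,2])/K[0,0],-(uv[:,1]-K[1,2])/K[1,1],-np.ones(len(uv))]@Rm.T
    return p+d*((z-p[2])/d[:,2])[:,None]
def w2px(n,P):
    K,p,Rm=cam(n); c=(np.atleast_2d(P)-p)@Rm
    return np.c_[K[0,0]*c[:,0]/-c[:,2]+K[0,2],K[1,1]*-c[:,1]/-c[:,2]+K[1,2]]
def blob(mask,near):
    cs,_=cv2.findContours(mask.astype(np.uint8),cv2.RETR_EXTERNAL,cv2.CHAIN_APPROX_NONE)
    cs=[c for c in cs if cv2.contourArea(c)>20]
    return min(cs,key=lambda c:np.hypot(*(c.reshape(-1,2).mean(0)-near)))
E
python3 - <<'E'
from h import *
t=cv2.imread("pics/top0.png"); s=cv2.imread("pics/scene0.png")
c=lambda im,x,y,w,h,k:cv2.resize(im[y:y+h,x:x+w],(w*k,h*k),interpolation=cv2.INTER_NEAREST)
a=c(t,116,255,60,48,6); b=c(t,270,212,80,96,6); d=c(s,422,180,50,40,6); 
W=np.zeros((580,790,3),np.uint8); W[:288,:360]=a; W[:576,300+0:0+300+480][:, 60:]=b[:,60:]; W[300:540,:300]=d
cv2.imwrite("pics/c1.png",W)
hsv=cv2.cvtColor(t,cv2.COLOR_BGR2HSV)
for n,(u,v) in dict(sp=(431,311),disc=(395,241),body=(140,283),brass=(161,277),plate=(290,287),cheek=(305,271),bench=(200,320),wood=(375,312)).items(): print(n,hsv[v,u])
y=cv2.inRange(hsv,(20,110,120),(32,255,255)); k=blob(y,(441,309)); r=cv2.minAreaRect(k); print("spacer",r, px2w("top",cv2.boxPoints(r),10), px2w("top",r[0],10))
k=blob((hsv[...,2]<60),(395,241)); r=cv2.minAreaRect(k);print("disc",r,px2w("top",r[0],6),cv2.contourArea(k))
E
```

```text
sp [ 20 169 139]
disc [16 74 38]
body [ 10 178  56]
brass [ 19 206  42]
plate [ 15  53 136]
cheek [11 38 53]
bench [ 16  70 132]
wood [ 13 131 123]
spacer ((439.6538391113281, 309.7307434082031), (21.910655975341797, 21.35595703125), 56.30992889404297) [[ 483.0132254  -273.37764681   10.        ]
 [ 507.55714689 -309.39181159   10.        ]
 [ 471.7301041  -333.70718316   10.        ]
 [ 447.40059013 -297.75534979   10.        ]] [[ 477.36978244 -303.55247948   10.        ]]
disc ((394.5, 241.0), (20.0, 21.0), 90.0) [[ 614.55247888 -212.46307729    6.        ]] 329.5
```

View pics/c1.png

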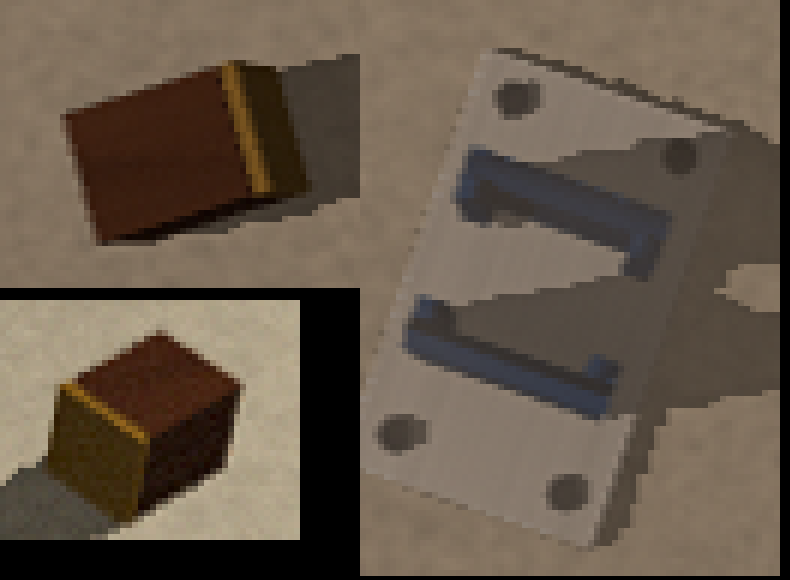

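Run:
```python
from h import *
np.set_printoptions(precision=1,suppress=True)
a=lambda p:np.array(p)/6+[116,255]-.5
B=px2w("top",a([(66,116),(238,60),(270,193),(98,243)]),44); print("body top corners",B,"edges",np.linalg.norm(np.diff(B[[0,1,2,3,0]],axis=0),axis=1),"c",B.mean(0))
d=(B[0]+B[3]-B[1]-B[2])/2; print("axis yaw",np.arctan2(d[1],d[0]),"side yaw",np.arctan2(*(B[0]+B[1]-B[2]-B[3])[[1,0]]))
s=lambda p:(np.array(p)-[0,300])/6+[422,180]-.5
S=px2w("scene",s([(160,331),(240,385),(148,440),(62,384)]),44); print("scene body",S,S.mean(0))
b=lambda p:(np.array(p)-[300,0])/6+[270,212]-.5
for n,z,P in(("holes",10,[(517,99),(680,156),(568,492),(402,433)]),("plate",10,[(490,48),(735,127),(595,545),(358,468)]),("flare",93,[(475,148),(672,210),(603,418),(405,350)])):
    Q=px2w("top",b(P),z); e=Q[0]+Q[1]-Q[2]-Q[3]; f=Q[0]+Q[3]-Q[1]-Q[2]
    print(n,Q.mean(0),"x-axis yaw",np.arctan2(e[1],e[0]),"y yaw",np.arctan2(f[1],f[0])-np.pi/2,np.linalg.norm(np.diff(Q[[0,1,2,3,0]],axis=0),axis=1))
im=cv2.imread("pics/scene0.png"); hsv=cv2.cvtColor(im,cv2.COLOR_BGR2HSV)
k=blob(cv2.inRange(hsv,(22,150,150),(32,255,255)),(197,250)); print("sp",cv2.boundingRect(k)); r=cv2.approxPolyDP(k,3,True).reshape(-1,2); print(r,px2w("scene",r,10))
k=blob(hsv[...,2]<60,(252,284)); r=cv2.boundingRect(k);print("disc",r,px2w("scene",(r[0]+(r[2]-1)/2,r[1]+(r[3]-1)/2),6))
for n,u in dict(offc=(375,312),ferr=(270,326),drvtip=(222,166),drvend=(317,166),glue=(340,178),tea=(478,215),tin=(155,175)).items(): print(n,px2w("top",u,5)[0])
```

```text
body top corners [[533.  314.3  44. ]
 [552.5 260.2  44. ]
 [509.9 247.2  44. ]
 [492.6 301.3  44. ]] edges [57.5 44.5 56.7 42.5] c [522.  280.7  44. ]
axis yaw 1.8981769792847356 side yaw 0.3035309803407457
scene body [[492.8 303.7  44. ]
 [533.4 316.8  44. ]
 [551.7 266.7  44. ]
 [510.2 251.3  44. ]] [522.  284.6  44. ]
holes [570. -40.  10.] x-axis yaw -0.3005547050946508 y yaw -0.3141284610025519 [ 58.8 119.7  59.1 119.6]
plate [569.6 -40.9  10. ] x-axis yaw -0.28783996822807467 y yaw -0.28821722692633367 [ 87.8 148.9  83.5 149. ]
flare [568.7 -39.2  93. ] x-axis yaw -0.30051857223069645 y yaw -0.2931114791377365 [63.9 67.5 64.2 65.9]
sp (183, 240, 28, 19)
[[198 240]
 [183 250]
 [196 258]
 [210 248]] [[ 452.1 -294.7   10. ]
 [ 473.1 -331.2   10. ]
 [ 507.  -308.3   10. ]
 [ 486.2 -274.    10. ]]
disc (242, 275, 21, 19) [[ 615.9 -211.     6. ]]
offc [ 469.6 -174.     5. ]
ferr [436.8  36.5   5. ]
drvtip [762.4 147.8   5. ]
drvend [767.9 -49.7   5. ]
glue [743.6 -98.2   5. ]
tea [ 673.3 -385.6    5. ]
tin [739.5 285.3   5. ]
```

The two views agree to about 4 mm. The jig is at (569.5,−40), yaw −0.30, and the body centre is at (522,282.5), axis yaw 1.893. I'll stand the body with tilted grasps, starting at 45° leaning one way and ending at 45° the other.

```bash
cat >> h.py <<'E'
def tool(dirz,ydir):
    z=np.array(dirz,float);z/=np.linalg.norm(z);y=np.array(ydir,float);y/=np.linalg.norm(y)
    return R.from_matrix(np.c_[np.cross(y,z),y,z]).as_euler("xyz")
def down(yaw): # closing line (tool y) at this yaw
    return tool((0,0,-1),(np.cos(yaw),np.sin(yaw),0))
def st():
    s=bot.get_state(); print("t%.1f"%s["t"],s["tcp_pos"].round(1),"op%.3f gf%.1f"%(s["opening"],s["gripper_force"]),"F",s["contact_force"].round(1)); return s
E
cat > s1.py <<'E'
from h import *
yw=1.893; yp=np.array([np.cos(yw),np.sin(yw),0]); xp=np.array([yp[1],-yp[0],0]); Z=np.array([0,0,1.])
C=np.array([522,282.5,0]); gp=C+2*yp+27*Z
def pose(a,g,sg): # a: tool direction angle from straight down towards +yp
    d=np.sin(a)*yp-np.cos(a)*Z; return g+19*d,tool(d,sg*xp),d
E
python3 - <<'E'
from s1 import *
for sg in(1,-1):
    for a in(-.9,-.785,-.6,0,.6,.785,.9):
        p,o,d=pose(a,gp+60*Z*(abs(a)<.5),sg); q=solve_ik(p,o); print(sg,a,None if q is None else np.round(q,2))
E
```

```text
1 -0.9 [ 0.72  0.98  0.04  1.09 -0.81  2.17]
1 -0.785 [ 0.69  0.91 -0.03  0.98 -0.72  2.07]
1 -0.6 [ 0.63  0.81 -0.13  0.84 -0.57  1.94]
1 0 [ 0.38  0.56 -0.28  0.73  0.    1.62]
1 0.6 [ 0.1   0.72 -0.32  0.67  0.58  1.3 ]
1 0.785 [ 0.03  0.8  -0.27  0.77  0.74  1.17]
1 0.9 [-0.    0.87 -0.23  0.86  0.84  1.08]
-1 -0.9 [ 0.72  0.98  0.04  1.09 -0.81 -0.97]
-1 -0.785 [ 0.69  0.91 -0.03  0.98 -0.72 -1.07]
-1 -0.6 [ 0.63  0.81 -0.13  0.84 -0.57 -1.2 ]
-1 0 [ 0.38  0.56 -0.28  0.73  0.   -1.52]
-1 0.6 [ 0.1   0.72 -0.32  0.67  0.58 -1.84]
-1 0.785 [ 0.03  0.8  -0.27  0.77  0.74 -1.97]
-1 0.9 [-0.    0.87 -0.23  0.86  0.84 -2.07]
```

Run:
```python
from s1 import *
a=-.785
p,o,d=pose(a,gp,1)
bot.move_ptp(p-90*d,o); bot.movel(p-30*d); print(bot.movel(p,max_speed=100,threshold=8)); st()
bot.grip(0.0,40); st()
bot.movel(p+60*Z); st()
p2,o2,d2=pose(.785,gp+75*Z,1)
bot.move_ptp(p2,o2); st()
p3=p2.copy(); p3[2]-=60; bot.movel(p3); st()
cv2.imwrite("pics/s1.png",imaging.capture("scene")[120:280,360:560].repeat(3,0).repeat(3,1))
```

```text
False
t2.7 [525.7 272.2  14.1] op1.002 gf0.0 F [-0.1 -0.1  0. ]
t3.1 [525.9 272.3  14.1] op0.508 gf41.6 F [-0.5  1.8  3.6]
t3.7 [525.4 271.6  73.2] op0.509 gf41.3 F [ 0.2  0.6 -0.7]
t5.0 [516.3 297.4  87.7] op0.511 gf43.2 F [ 0.7  0.4 -0.9]
t5.5 [516.7 297.8  28.6] op0.506 gf43.2 F [-0.1  0.6 -1.2]
```

View pics/s1.png

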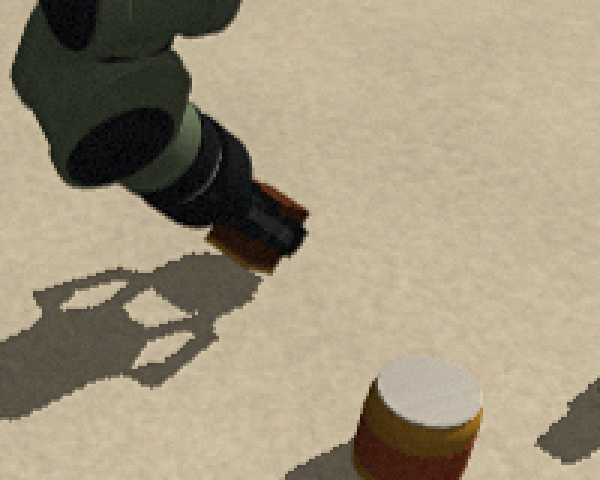

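The body is held upright with the brass foot down, just above the bench. I'll lower it to contact and release.

Run:
```python
from s1 import *
p,o,d=pose(.785,gp+15*Z,1)
print(bot.movel(p-[0,0,18],max_speed=25,threshold=3)); s=st()
bot.grip(1.0); bot.dwell(.1); st()
t=s["tcp_pos"]
bot.movel(t-90*d); bot.dwell(.25)
bot.move_j(np.array([-.3,.1,-.3,1.2,0,1.4])) if False else bot.movel(t-160*d)
st()
T=imaging.capture("top"); S=imaging.capture("scene"); cv2.imwrite("pics/t2.png",T); cv2.imwrite("pics/s2.png",S)
c=lambda im,x,y,w,h,k:cv2.resize(im[y:y+h,x:x+w],(w*k,h*k),interpolation=cv2.INTER_NEAREST)
W=np.hstack([c(T,116,245,65,70,6),c(S,415,165,65,70,6)]); cv2.imwrite("pics/c2.png",W)
```

```text
True
t6.0 [517.9 297.3  23.8] op0.504 gf44.0 F [-0.6 -1.9  5.2]
t6.6 [517.  297.2  22.7] op1.002 gf0.0 F [-0.6  0.4  0.2]
t8.2 [553.4 190.2 136.5] op0.999 gf0.0 F [-0.3 -0.1 -0.7]
```

View pics/c2.png

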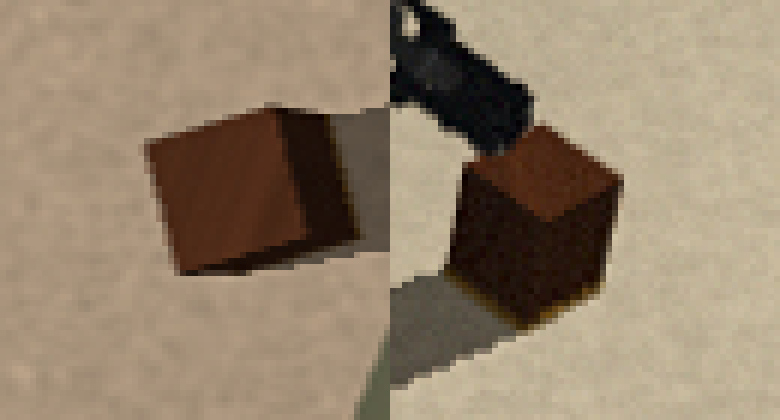

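Run:
```python
from s1 import *
np.set_printoptions(precision=1,suppress=True)
def rep(Q):
    e=Q[0]+Q[1]-Q[2]-Q[3]; print(Q.mean(0),"yaw %.3f"%np.arctan2(e[1],e[0]),np.linalg.norm(np.diff(Q[[0,1,2,3,0]],axis=0),axis=1),"xp,yp",Q.mean(0)@xp,Q.mean(0)@yp)
rep(px2w("top",np.array([(145,146),(275,106),(305,238),(180,273)])/6+[116,245]-.5,58))
rep(px2w("scene",(np.array([(622,178),(548,222),(468,165),(545,125)])-[390,0])/6+[415,165]-.5,58))
t=np.array([517.4,297.2,23]); print("tcp xp",t@xp, "yp", t@yp)
```

```text
[529.3 257.7  58. ] yaw 0.306 [42.7 43.3 40.6 42.1] xp,yp 583.7079572261677 76.83706408038762
[530.6 260.8  58. ] yaw 0.308 [41.9 42.8 41.8 41. ] xp,yp 585.8983452394618 79.35755405986362
tcp xp 584.885189081573 yp 118.06741969321004
```

The body stands upright; it shifted about 20 mm during the retreat but is stable. I'll regrip it from above and carry it over the jig, then check alignment there.

Run:
```python
from h import *
np.set_printoptions(precision=2,suppress=True)
c=np.array([530,259.2,0]); J=np.array([569.5,-40,0])
for k in(0,np.pi): print(k,solve_ik(c+[0,0,22],down(1.878+k)),solve_ik(J+[0,0,150],down(1.27+k)))
k=min((0,np.pi),key=lambda k:abs(solve_ik(J+[0,0,150],down(1.27+k))[5]))
print(k)
bot.movel(bot.get_state()["tcp_pos"]+[0,0,60])
bot.move_ptp(c+[0,0,130],down(1.878+k)); print(bot.movel(c+[0,0,22],max_speed=120,threshold=8)); st()
bot.grip(0,30); st()
bot.movel(c+[0,0,150]); bot.move_ptp(J+[0,0,150],down(1.27+k)); bot.dwell(.2); s=st(); print(s["orientation"])
T=imaging.capture("top"); S=imaging.capture("scene"); cv2.imwrite("pics/t3.png",T); cv2.imwrite("pics/s3.png",S)
c=lambda im,x,y,w,h,k:cv2.resize(im[y:y+h,x:x+w],(w*k,h*k),interpolation=cv2.INTER_NEAREST)
cv2.imwrite("pics/c3.png",np.hstack([c(T,270,190,80,120,5),c(S,290,160,80,120,5)]))
```

```text
0 [ 0.33  0.61 -0.33  0.63  0.    0.02] [-0.2   0.43 -0.26  0.88 -0.    0.1 ]
3.141592653589793 [ 0.33  0.61 -0.33  0.63  0.   -3.12] [-0.2   0.43 -0.26  0.88  0.   -3.04]
0
False
t10.8 [530.8 259.2  22.7] op1.001 gf0.0 F [-0.1 -0.7  1. ]
t11.2 [530.5 259.4  22.7] op0.508 gf31.4 F [ 0.2 -0.8  6.1]
t13.6 [569.6 -38.6 150. ] op0.511 gf30.9 F [-0.3  0.7 -0.9]
[ 3.14 -0.    2.84]
```

View pics/c3.png

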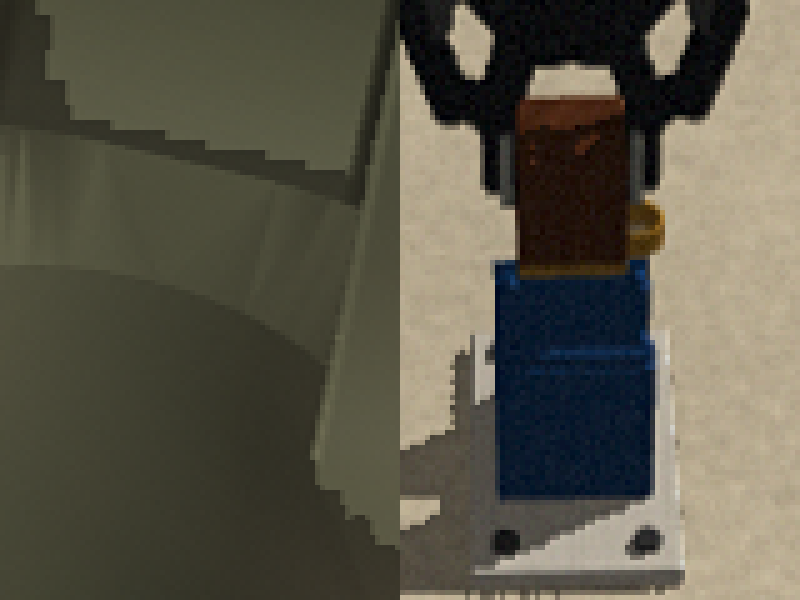

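The top camera is blocked by the arm. The scene view looks nearly along jig x, with the body's brass edge centred near canvas x≈573 and the cheeks near 575. I'll quantify this.

Run:
```python
from h import *
np.set_printoptions(precision=1,suppress=True)
for i in range(5): s=st(); bot.dwell(.02)
q=s["qpos"]; print(q-solve_ik([569.5,-40,150],down(1.27)))
def J(p,c=(569.5,-40,0),yaw=-.30): return R.from_euler("z",yaw).apply(p)+np.array(c)
f=lambda P:(w2px("scene",P)+.5-[290,160])*5+[400,0]
print("body near bottom",f(J([[22,-22,128],[22,22,128]])), "top far",f(J([[-22,-22,186],[-22,22,186]])))
print("near cheek",f(J([[33.3,-30,10],[33.3,30,10],[37.3,-33,93],[37.3,33,93],[-37.3,-33,93],[-37.3,33,93]])))
print("plate near",f(J([[75,-45,10],[75,45,10],[60,-30,10],[60,30,10]])))
im=cv2.imread("pics/s3.png"); h=cv2.cvtColor(im,cv2.COLOR_BGR2HSV)
b=cv2.inRange(h,(100,120,30),(125,255,255))
for r in range(212,262,4):
    x=np.flatnonzero(b[r]); x=x[(x>290)&(x<360)]; print(r,(x.min(),x.max()) if len(x) else None,end="; ")
w=((h[...,0]<22)&(h[...,1]>130)&(h[...,2]<110))
for r in range(182,216,4):
    x=np.flatnonzero(w[r]); x=x[(x>300)&(x<345)]; print(r,(x.min(),x.max()) if len(x) else None,end="; ")
```

```text
t13.7 [569.6 -39.  150. ] op0.511 gf30.9 F [ 0.1 -0.  -1.6]
t13.7 [569.6 -39.  150. ] op0.509 gf30.9 F [ 0.1 -0.1 -0.7]
t13.7 [569.6 -39.1 150. ] op0.511 gf30.9 F [ 0.3 -0.  -1. ]
t13.7 [569.6 -39.2 150. ] op0.515 gf30.9 F [ 0.7  0.1 -1.3]
t13.8 [569.6 -39.3 150. ] op0.512 gf30.9 F [-0.3 -0.3 -0.7]
[ 0. -0.  0.  0.  0. -0.]
body near bottom [[513.8 278.3]
 [622.7 276.1]] top far [[510.   97. ]
 [619.6  94.9]]
near cheek [[499.3 502.8]
 [638.6 499.7]
 [488.6 368.2]
 [650.1 364.7]
 [486.8 249.3]
 [640.8 246.2]]
plate near [[464.8 574.9]
 [679.3 570.1]
 [500.1 548. ]
 [641.7 544.8]]
212 (np.int64(311), np.int64(338)); 216 (np.int64(309), np.int64(339)); 220 (np.int64(309), np.int64(338)); 224 (np.int64(309), np.int64(338)); 228 (np.int64(309), np.int64(339)); 232 (np.int64(309), np.int64(340)); 236 (np.int64(309), np.int64(339)); 240 (np.int64(309), np.int64(339)); 244 (np.int64(309), np.int64(339)); 248 (np.int64(309), np.int64(339)); 252 (np.int64(310), np.int64(339)); 256 (np.int64(310), np.int64(339)); 260 None; 182 (np.int64(313), np.int64(334)); 186 (np.int64(313), np.int64(334)); 190 (np.int64(313), np.int64(334)); 194 (np.int64(314), np.int64(335)); 198 (np.int64(314), np.int64(335)); 202 (np.int64(313), np.int64(341)); 206 (np.int64(314), np.int64(342)); 210 (np.int64(314), np.int64(339)); 214 (np.int64(314), np.int64(334));
```

```bash
cat >> h.py <<'E'
def lower(c,z,yaw,v=40,th=10,w=1.2):
    """guarded lowering; when it catches, tries again from small xy offsets"""
    offs=[(0,0)]+[(w*np.cos(a),w*np.sin(a)) for a in np.arange(8)*np.pi/4+yaw]
    for o in offs:
        hit=bot.movel([c[0]+o[0],c[1]+o[1],z],max_speed=v,threshold=th); s=st()
        if not hit or s["tcp_pos"][2]<z+2.5: return True
        t=s["tcp_pos"]; bot.movel([t[0],t[1],t[2]+3],max_speed=60)
        return_xy=o
    return False
E
python3 - <<'E'
from h import *
J=np.array([570,-39.4,0]); o=down(1.27)
bot.movel(J+[0,0,122],rot=o); bot.dwell(.5); st()
print(bot.movel(J+[0,0,31.5],max_speed=45,threshold=10)); st()
E
```

```text
t14.6 [570.1 -39.4 122.3] op0.515 gf30.9 F [ 0.1 -0.4 -0.2]
True
t16.5 [570.  -38.7  32.7] op0.509 gf31.6 F [0.2 0.1 4.3]
```

It went straight to the floor (TCP 32.7, as expected). Releasing, then fetching the spacer.

Run:
```python
from h import *
np.set_printoptions(precision=1,suppress=True)
J=np.array([570,-39.4,0])
bot.grip(.7); bot.dwell(.3); s=st()
bot.movel(s["tcp_pos"]+[0,0,110])
# spacer: arm out of the way, measure once more
bot.move_ptp([480,-200,200],down(1.27)); 
T=imaging.capture("top"); S=imaging.capture("scene"); cv2.imwrite("pics/t4.png",T); cv2.imwrite("pics/s4.png",S)
c=lambda im,x,y,w,h,k:cv2.resize(im[y:y+h,x:x+w],(w*k,h*k),interpolation=cv2.INTER_NEAREST)
cv2.imwrite("pics/c4.png",np.hstack([c(T,270,212,80,96,5),c(S,290,180,70,96,5)]))
for k in(0,np.pi/2,-np.pi/2): print(solve_ik([478,-303,0],down(.598+k)),solve_ik([570,-40,90],down(1.27)))
```

```text
t17.1 [570.  -37.5  32.6] op0.703 gf0.0 F [ 0.1 -0.8 -0.3]
[-0.7  0.6 -0.4  0.5  0.   0.3] [-0.2  0.5 -0.3  0.8 -0.   0.1]
[-0.7  0.6 -0.4  0.5  0.  -1.3] [-0.2  0.5 -0.3  0.8 -0.   0.1]
[-0.7  0.6 -0.4  0.5  0.   1.8] [-0.2  0.5 -0.3  0.8 -0.   0.1]
```

View pics/c4.png

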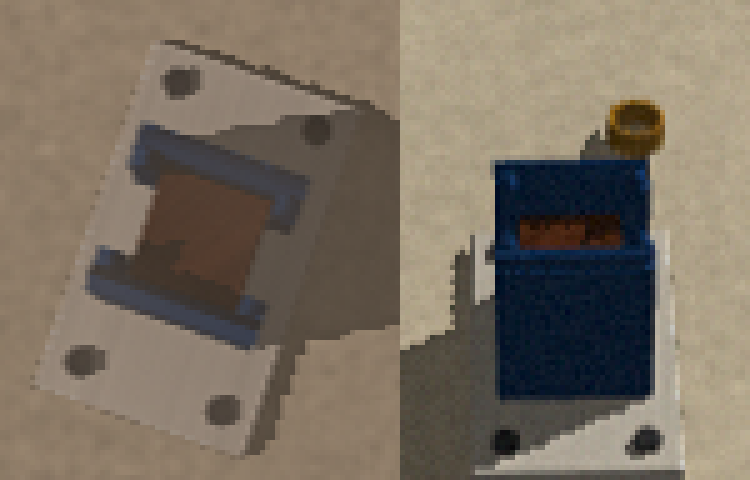

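The body is home in the jig. Next is the spacer: guarded touch of the bench, back off slightly, then grip.

Run:
```python
from h import *
P=np.array([478.5,-302.6,0]); yw=.59
bot.grip(.66); bot.move_ptp(P+[0,0,60],down(yw)); bot.movel(P+[0,0,22]); bot.dwell(.3); st()
print(bot.movel(P+[0,0,-9],max_speed=25,threshold=4)); s=st()
t=s["tcp_pos"]; bot.movel([P[0],P[1],t[2]+2.0],max_speed=30); bot.dwell(.1); st()
bot.grip(0,30); st()
bot.movel(P+[0,0,60],max_speed=120); bot.dwell(.2); st()
```

```text
t20.5 [ 479.1 -303.    23. ] op0.662 gf0.0 F [-0.1 -0.7  0.3]
True
t21.5 [ 478.3 -302.4   -4.2] op0.657 gf2.8 F [-1.4  1.1  7. ]
t21.8 [ 478.4 -302.5   -2.4] op0.658 gf0.0 F [-0.1  0.4  1.1]
t22.1 [ 478.9 -302.8   -1.8] op0.505 gf34.2 F [0.1 1.1 5. ]
t22.9 [ 477.9 -302.1   59. ] op0.504 gf31.2 F [ 0.7 -0.2 -0.1]
```

Run:
```python
from h import *
J=np.array([570,-39.0,0]); o=down(1.27)
bot.move_ptp(J+[0,0,130],o); bot.dwell(.3)
S=imaging.capture("scene"); cv2.imwrite("pics/s5.png",S)
bot.movel(J+[0,0,100]); bot.dwell(.3); st()
print(bot.movel(J+[0,0,64],max_speed=25,threshold=6)); st(); 
c=lambda im,x,y,w,h,k:cv2.resize(im[y:y+h,x:x+w],(w*k,h*k),interpolation=cv2.INTER_NEAREST)
cv2.imwrite("pics/c5.png",np.hstack([c(S,290,150,80,120,5),c(imaging.capture("scene"),290,150,80,120,5)]))
```

```text
t25.0 [570.6 -39.1 100.8] op0.502 gf31.1 F [ 0.2  0.2 -0.4]
True
t26.3 [569.9 -38.9  66.1] op0.504 gf32.3 F [-0.3  0.8  4.7]
```

View pics/c5.png

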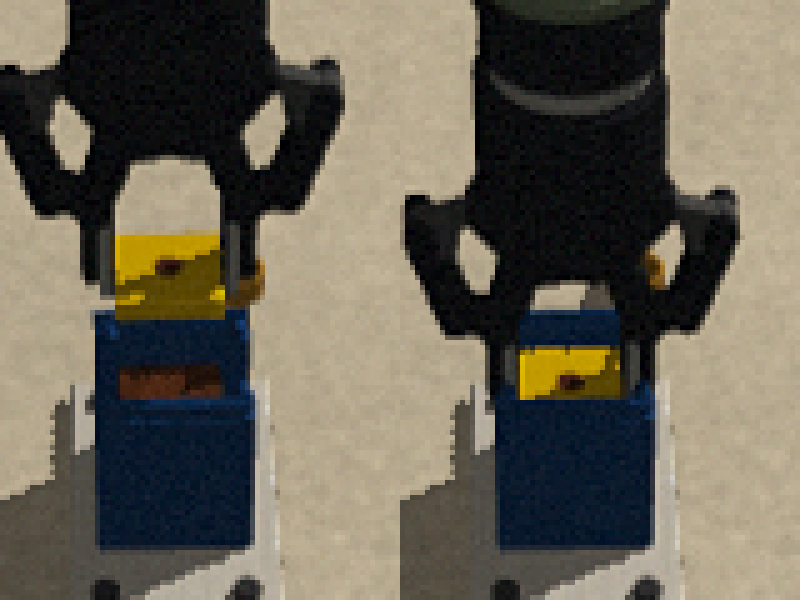

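Seated at TCP 66.1, as predicted. Releasing and fetching the disc.

Run:
```python
from h import *
o=down(1.27)
bot.grip(.66); bot.dwell(.3); s=st()
bot.movel(s["tcp_pos"]+[0,0,70])
P=np.array([615.3,-211.8,0])
bot.move_ptp(P+[0,0,60],o); bot.movel(P+[0,0,22]); bot.dwell(.3); st()
print(bot.movel(P+[0,0,-9],max_speed=25,threshold=4)); s=st()
bot.movel([P[0],P[1],s["tcp_pos"][2]+2.],max_speed=30); bot.dwell(.1); st()
bot.grip(0,30); st()
bot.movel(P+[0,0,60],max_speed=120)
J=np.array([570,-39.0,0])
bot.move_ptp(J+[0,0,140],o); bot.dwell(.3); st()
S=imaging.capture("scene")
c=lambda im,x,y,w,h,k:cv2.resize(im[y:y+h,x:x+w],(w*k,h*k),interpolation=cv2.INTER_NEAREST)
cv2.imwrite("pics/c6.png",c(S,290,150,80,120,5))
```

```text
t26.9 [569.1 -38.6  65.2] op0.657 gf0.0 F [-0.6 -0.6 -0.4]
t29.0 [ 616.  -212.    23.1] op0.662 gf0.0 F [-0.4 -1.3  0.5]
True
t30.0 [ 615.  -211.7   -4.2] op0.658 gf2.4 F [-0.2 -0.9  4.7]
t30.4 [ 615.1 -211.7   -2.5] op0.659 gf0.0 F [-0.4 -0.2  0.1]
t30.6 [ 615.7 -212.    -1.7] op0.499 gf33.2 F [-0.9 -0.5  4.6]
t32.4 [570.  -40.1 139.2] op0.496 gf30.6 F [-0.8 -0.8 -1.2]
```

View pics/c6.png

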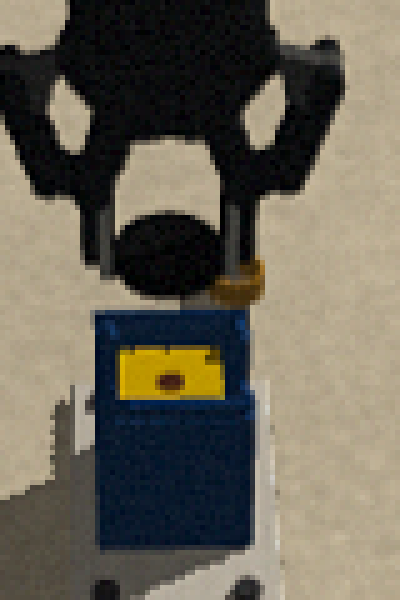

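The spacer is flat in the jig and the disc is held level. I'll lower it; contact should come near TCP z≈76.2.

Run:
```python
from h import *
J=np.array([570,-39.0,0])
bot.movel(J+[0,0,106]); bot.dwell(.4); st()
print(bot.movel(J+[0,0,74],max_speed=25,threshold=6)); s=st()
if s["tcp_pos"][2]<78.5:
    bot.grip(.66); bot.dwell(.3); s=st(); bot.movel(s["tcp_pos"]+[0,0,70]); bot.move_ptp([480,-200,220],down(1.27)); bot.dwell(.3)
    T=imaging.capture("top");S=imaging.capture("scene")
    c=lambda im,x,y,w,h,k:cv2.resize(im[y:y+h,x:x+w],(w*k,h*k),interpolation=cv2.INTER_NEAREST)
    cv2.imwrite("pics/c7.png",np.hstack([c(T,270,212,80,96,5),c(S,290,180,70,96,5)])); st()
```

```text
t33.2 [570.4 -39.  106.6] op0.501 gf30.6 F [ 0.3  0.1 -0.4]
True
t34.3 [569.8 -39.   76.2] op0.501 gf32.0 F [-0.8 -0.3  5. ]
t34.9 [569.  -38.8  75.3] op0.661 gf0.0 F [ 0.4 -0.3  0.1]
t36.7 [ 480.2 -199.4  219.7] op0.658 gf0.0 F [ 0.2  0.3 -0.4]
```

View pics/c7.png

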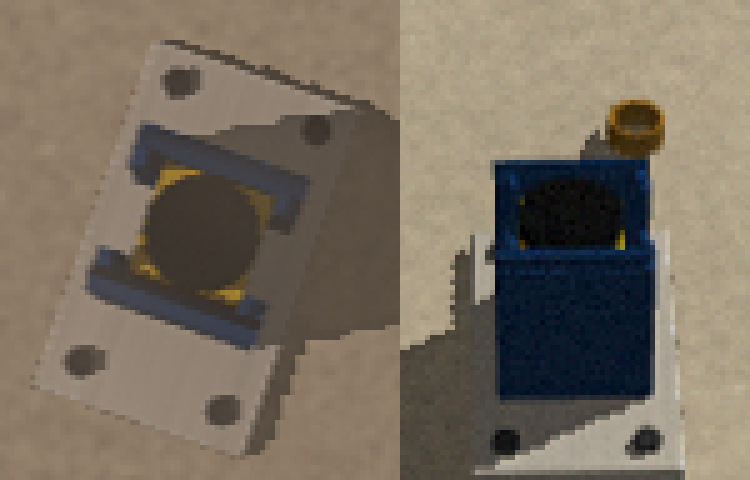

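Run:
```python
from h import *
T=imaging.capture("top"); h=cv2.cvtColor(T,cv2.COLOR_BGR2HSV)
m=((h[...,2]<62)&(h[...,0]<60)).astype(np.uint8); m[:,:292]=0;m[:,327:]=0;m[:240]=0;m[276:]=0
m=cv2.morphologyEx(m,cv2.MORPH_OPEN,np.ones((7,7))); k=blob(m,(310,258)); (c,r)=cv2.minEnclosingCircle(k); print(c,r,cv2.contourArea(k)); 
d=px2w("top",c,90)[0]; print(d, R.from_euler("z",.3).apply(d-[569.3,-39.7,90]))
```

```text
Traceback (most recent call last):
  File "h.py", line 16, in blob
    return min(cs,key=lambda c:np.hypot(*(c.reshape(-1,2).mean(0)-near)))
ValueError: min() iterable argument is empty
```

Run:
```python
from h import *
f=lambda p:np.array(p)/5+[270,212]-.5
d=px2w("top",f((203,232.5)),90)[0]; F=px2w("top",f([(145,122),(310,180),(252,348),(88,288)]),93).mean(0); H=px2w("top",f([(180,82),(316,129),(223,410),(84,361)]),10).mean(0)
for q in(F,H): print(d.round(1),q.round(1),R.from_euler("z",.3).apply(d-q).round(1))
print(bot.sign_off() if max(np.hypot(*(d-q)[:2]) for q in(F,H))<2.6 else "check")
```

```text
[569.5 -40.6  90. ] [568.7 -39.1  93. ] [ 1.3 -1.2 -3. ]
[569.5 -40.6  90. ] [570.1 -39.7  10. ] [-0.3 -1.1 80. ]
the job is handed in; nothing more can be done
None
```

The mouthpiece blank is stacked in the jig (body brass foot down, spacer, then disc); each part touched down at its expected height, the disc measured within about 2 mm of the pocket axis, and I handed the job in at about 37 s; the sign-off gave no verdict.

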